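Park the frame rail behind the dock's post

TASK

Park the aluminium rail in the blue dock without lifting it, only by pushing it over the bench with the fingertips: angle its red-capped end in behind the yellow-topped post first, while the black-capped end still stands out in front of the dock, then swing the black-capped end in, until the rail lies flat against the dock's back fence along its whole length. Leave the other things on the bench where they stand.

Things in the scene. Friction and masses are not known exactly. Their poses are not given: they have to be found in the camera images.
- rail: Loose square aluminium rail on the bench, 220 mm long (its y), 30 wide, 30 high, 0.2 to 0.42 kg. Origin: centre of its underside. Red cap at its -y end (robot's right), black cap at +y. Dry friction: it stops where the push stops; pushed sideways near one end it turns, and the other end swings back a little.
- red_end (a point): Centre of the rail's red-capped end face, 110 mm from the rail's middle, 15 mm above the bench when lying.
- black_end (a point): Centre of the rail's black-capped end face, 110 mm from the rail's middle, 15 mm above the bench when lying.
- dock: Fixed blue dock, no floor, open to -x (the robot): back fence with its front face at x = 0 of this frame; two end cheeks, inner faces at y = +130 and -130 mm, reach 30 mm forward. Walls 6 mm thick, 30 high; feet 22 mm out behind. Origin: on the bench, middle of the fence's front face; x away from the robot, y left along the fence. A parked rail's centre line is at x = -15 mm.
- post: Fixed round steel post, yellow top, 24 mm diameter, 50 high, before the dock's right part: centre 68 mm in front of the fence, 62 to 78 mm right of the dock's middle. 56 mm are free between post and fence; the mouth left of it is too short for the rail to go straight in. Origin: centre of its foot, axes parallel to the dock's.
- vial_0: Bystander: small standing vial with tan cap, 16 mm diameter, 42 mm high, right of the post. Origin: centre of its underside.
- petri_dish: Bystander: clear flat dish, 57 mm diameter, 14 mm high, at the right near the bench's front edge. Origin: centre of its underside.
- stain_jar: Bystander: white jar, 60 mm diameter, 76 mm high, at the right. Origin: centre of its underside.
- tall_vial: Bystander: vial with black cap, 22 mm diameter, 96 mm high, at the right. Origin: centre of its underside.
- tip_box_c: Bystander: blue box with clear pink lid, 92 x 123 x 71 mm, at the left. Origin: centre of its underside.
- wash_bottle: Bystander: white squeeze bottle with spout, 77 x 105 x 181 mm, behind the dock. Origin: centre of its underside.
- calculator: Bystander: black pocket calculator lying flat, 68 x 118 x 11 mm, at the left front. Origin: centre of its underside.
Mind the look-alikes: they are no part of the job. Of the things that look like the post, take the one that is farthest to the robot's left at the start.

How it is judged:
By the outcome, as a careful person would: the job done as asked, in the order asked, and still so for the second after the job is handed in, with the robot touching nothing.
It also fails if it takes over 64 s, if anything falls off the work surface, if the arm or the gripper's body presses on something with over 40 N, if the wrist force passes 120 N, or if a joint passes its speed limit or range.

ROBOT

A 6-joint arm with a two-finger parallel gripper is mounted at the origin on a cart in front of the work surface, level with it; the furniture and walls round the work are solid. World frame = base frame: x ahead of the robot, y to its left, z up, the work surface at z = 0. Lengths are in mm, angles in degrees, forces in N, time in s.
With the tool pointing down it reaches from about 250 to 800 mm from the base axis. Payload 8.5 kg.
Tool frame: the origin (TCP) lies midway between the tips of the shut fingers; the grasp point (between the pads) lies tcp_to_grasp behind it (tcp_to_grasp is the distance from the TCP to the grasp point, in mm); x points along the fingers, y is the direction in which the jaws open and shut, and the axes are right-handed (so a half turn about x gives the same grasp; the last joint's range is limited). The gripper opens to 85 mm and grips with 20 to 120 N. Pads are 22 mm wide; open, the fingers measure 114 mm over their backs; the gripper's body (76 mm by 85 mm) begins 54 mm behind the grasp point. The pads swing forward as they close: fully open they stand 13 mm farther back than shut.
Start: joints at [-70.13, 13.648, -0.773, 75.585, 0, 90], TCP at [178.425, -493.703, 231.276] pointing down, gripper open.
Joint ranges: [-152.45, 152.45], [-59.26, 108.67], [-65.41, 83.53], [-104.44, 129.93], [-82.83, 76.93], [-180, 180]. Speed limits (degrees/s): [127.2, 127.2, 159.86, 180, 180, 180].

INTERFACE

Orientations are given as [roll, pitch, yaw] about the fixed x, y, z axes, in that order (R = Rz(yaw) Ry(pitch) Rx(roll)).
In Python, from plant import read_state, grab_frame, camera_info, hand_in, tcp_to_grasp gives the robot as it stands. The module is installed in compiled form; this text tells all that it offers.
- The arm moves only by the tool arm_command, never from a script. Its argument "commands" is a list of rows, each a list of 5 numbers: the closure, from 0 (fully open) to 1 (shut), then the shift along the tool's x, y, z in units of 25 mm (1.0 is 25 mm), then the turn about the tool's x in units of 6 degrees (1.0 is 6 degrees). A call has 1 to 20 rows; each row shifts and turns the pose as measured when the row begins, along the tool's axes as they then stand; what a row does not reach is not made up. A row lasts 1/10 s, in which the tool goes at most 50 mm and 8.59 degrees, less where a joint would pass 70% of its speed; a pose out of reach is approached as far as the arm can. A call is refused whole if a number of a shift passes 1 or a number of a turn 1, either way. A call with a gripper value outside its range is refused whole. The fingers move at their own pace and stop on an object; "force" is the grip in N (left out, the last holds). Time passes only in rows, so rows that do not move let the fingers close. It gives the time, the measured TCP pose, the force and the opening at its end, in the units of the state.
- read_state(): the state, without advancing time (a new reading comes with each control period).
- grab_frame(name): name is "scene" or "top" or "wrist"; returns (picture, depth): 480x640x3 uint8, red, green, blue; 480x640 float32, mm along the optical axis (not along the pixel's ray), 0 where there is no reading.
- camera_info(name): a dict with "K" (3x3 intrinsics, pixels), "k1" (the pictures are not rectified: a ray, as slopes to the right and down, at radius r is drawn at 1 + k1 r^2 times it, then the intrinsics apply), "eye" and "rotation" of the camera in the world; the wrist camera has in their place "T_tool_cam" (4x4, takes a point from camera to tool coordinates, whose origin is the TCP and whose axes are the tool frame's). Camera axes: x right, y down, z forward; pixel columns grow to the right and rows downward; lengths in mm; the calibration is good to about 2 mm. A picture is of the moment at which its call begins: read the wrist's pose just before it. camera_info takes no time and is no camera call.
- hand_in(): hands the job in, once; it reports no verdict.
The state is a dict: "t": time; "joints": joint angles; "qd": joint speeds; "tau": joint torques, N m; "position": TCP position; "ee_rot": TCP orientation; "contact_force": force on the tool from outside, world axes, zero at the start; "wrist_torque": the same for the moment, N m; "gripper_width": opening from 0.0 (shut) to 1.0 (fully open).
Only numpy, scipy, OpenCV 4.12 (cv2) and the standard library are available. Lean on these libraries where they do the work, as an engineer would, in place of code of your own. Each camera call takes 0.05 s, during which the arm holds its last target.

## Working session

There is one attempt and no reset: what is moved stays moved. The work goes in short steps, Python scripts to look and compute and a tool call to move; the robot and the scene stay as the last step left them, time stands still between calls to the robot, and variables do not carry over. Pictures are saved under pics/ and viewed, and the job is handed in when it is done.

Besides the shell and the picture viewer there is one more tool, called after "Emit:" as name([rows], argument=value, ...), one row to a line, values as JSON. arm_command: Moves the arm, as the interface text tells. Its arguments: {"type":"object","properties":{"commands":{"type":"array","items":{"type":"array","items":{"type":"number"}}},"force":{"type":"number"}},"required":["commands"]}

```bash
mkdir -p pics; python3 - <<'E'
from plant import *
import cv2,pickle
s=read_state();print(s);print(tcp_to_grasp)
D={}
for n in("scene","top"):
    p,d=grab_frame(n);c=camera_info(n);D[n]=(p,d,c);cv2.imwrite(f"pics/{n}0.png",p[:,:,::-1]);print(n,c)
print(camera_info("wrist"))
pickle.dump(D,open("f0.pkl","wb"))
E
```

```text
{'t': 0.0, 'joints': array([-7.01294218e+01,  1.36796982e+01, -8.16274962e-01,  7.55842293e+01,
        7.50293323e-04,  8.99997932e+01]), 'qd': array([ 0.00524255, -0.0085762 , -0.08322338,  0.02350501,  0.00411306,
        0.00396425]), 'tau': array([ 4.86798126e-04, -5.38781869e+01,  3.46435153e+01,  1.84287824e-02,
        2.29409716e-04,  1.09757042e-05]), 'position': array([ 178.31014405, -493.35594596,  230.69368555]), 'ee_rot': array([-90.53619194,  89.91979398, 109.33459246]), 'contact_force': array([-0.70004948, -0.62327394,  0.89049381]), 'wrist_torque': array([-0.01581055, -0.0256835 ,  0.02590648]), 'gripper_width': 1.0022922980193414}
18.700000000000003
scene {'K': array([[592.67418249,   0.        , 323.04511141],
       [  0.        , 592.67418249, 245.31675618],
       [  0.        ,   0.        ,   1.        ]]), 'k1': 0.053188024409185276, 'eye': array([-578.46964415, -571.43740004,  698.26982702]), 'rotation': array([-116.11714109,   -0.25512042,  -61.41111284])}
top {'K': array([[438.24866381,   0.        , 327.7634654 ],
       [  0.        , 438.24866381, 235.25125366],
       [  0.        ,   0.        ,   1.        ]]), 'k1': -0.0671673266352536, 'eye': array([ 464.04705183,   34.6825346 , 1172.95760551]), 'rotation': array([-173.20234935,    0.93009003,  -91.06386266])}
{'K': array([[387.82443704,   0.        , 317.75955341],
       [  0.        , 387.82443704, 244.31944756],
       [  0.        ,   0.        ,   1.        ]]), 'k1': -0.06615009018880798, 'T_tool_cam': array([[ 1.84839592e-05, -3.18885223e-01,  9.47793339e-01,
        -1.42869130e+02],
       [ 9.99999948e-01, -2.98004865e-04, -1.19765883e-04,
        -1.01798674e+00],
       [ 3.20638596e-04,  9.47793293e-01,  3.18885201e-01,
        -8.32807910e+01],
       [ 0.00000000e+00,  0.00000000e+00,  0.00000000e+00,
         1.00000000e+00]])}
```

View pics/top0.png

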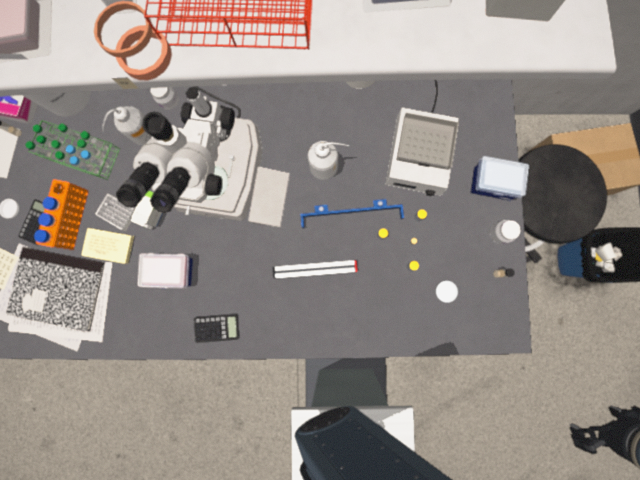

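View pics/scene0.png

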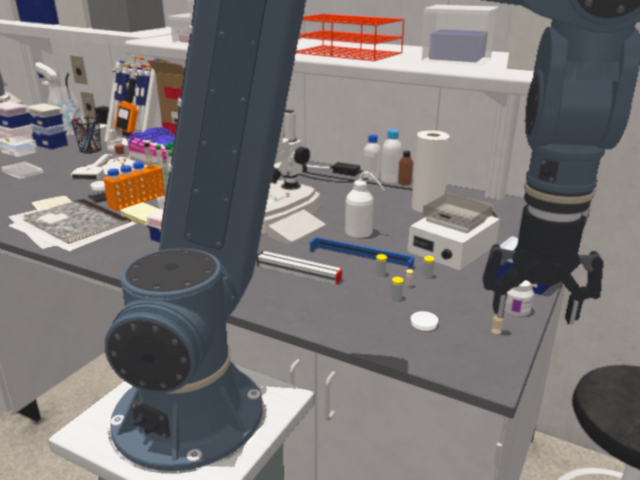

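The top view shows the dock fence from (303,212) to (402,208) and the rail from (274,270) to a red cap at (357,266). There are three yellow tops, at (383,233), (422,214) and (414,266). The leftmost, (383,233), is the real post, and the tan vial is at (414,241).

```bash
cat > h.py <<'E'
import numpy as np,cv2
from scipy.spatial.transform import Rotation as R
def cam(c): return R.from_euler('xyz',c['rotation'],degrees=True).as_matrix(),np.array(c['eye'])
def ray(c,px):
    K=c['K'];x=np.array([(px[0]-K[0,2])/K[0,0],(px[1]-K[1,2])/K[1,1]]);u=x.copy()
    for _ in range(20): u=x/(1+c['k1']*(u@u))
    return np.array([*u,1])
def at_z(c,px,z):
    M,e=cam(c);d=M@ray(c,px);return e+d*(z-e[2])/d[2]
def project(c,P):
    M,e=cam(c);q=M.T@(np.array(P,float)-e);u=q[:2]/q[2];u=u*(1+c['k1']*(u@u));return c['K'][:2,:2]@u+c['K'][:2,2]
def rectify(c,p,x0,x1,y0,y1,z,s):
    # overhead map at height z, s px/mm; col grows toward -y, row toward -x
    H=int((x1-x0)*s);W=int((y1-y0)*s);r,q=np.mgrid[0:H,0:W]
    X=x1-r/s;Y=y1-q/s
    M,e=cam(c);P=np.stack([X,Y,np.full(X.shape,float(z))],-1)-e
    Q=P@M;u=Q[...,:2]/Q[...,2:];u=u*(1+c['k1']*(u**2).sum(-1,keepdims=True))
    K=c['K'];return cv2.remap(p,(u[...,0]*K[0,0]+K[0,2]).astype('f4'),(u[...,1]*K[1,1]+K[1,2]).astype('f4'),cv2.INTER_CUBIC)
E
python3 - <<'E'
import pickle;from h import *
D=pickle.load(open("f0.pkl","rb"))
p,d,c=D["top"]
for z in(30,50):
    im=rectify(c,p,340,640,-240,180,z,1.9)
    for i in range(0,300,50): cv2.putText(im:=np.ascontiguousarray(im),str(640-i),(0,int(i*1.9)+4),0,.35,(255,255,255),1);cv2.line(im,(0,int(i*1.9)),(8,int(i*1.9)),(255,255,255),1)
    for j in range(30,420,50): cv2.putText(im,str(180-j),(int(j*1.9),565),0,.35,(255,255,255),1)
    cv2.imwrite(f"pics/rect{z}.png",im[:,:,::-1])
p=p.astype(int)
hsv=cv2.cvtColor(D["top"][0],cv2.COLOR_RGB2HSV)
def comps(m,zz,name,mn=8):
    n,l,st,ce=cv2.connectedComponentsWithStats(m.astype('u1'))
    for i in range(1,n):
        if st[i,4]>=mn and 190<ce[i][1]<300 and 260<ce[i][0]<450: print(name,st[i],ce[i].round(1),at_z(c,ce[i],zz).round(1))
h,s,v=[hsv[...,i].astype(int) for i in range(3)]
comps((h>22)&(h<35)&(s>150)&(v>120),50,"yellow")
comps(((h<8)|(h>172))&(s>150)&(v>80),15,"red",3)
comps((h>100)&(h<125)&(s>120)&(v>60),30,"blue")
comps((s<40)&(v>170),30,"white")
comps((h>10)&(h<22)&(s>60)&(v>120),42,"tan",4)
E
```

```text
yellow [417 210  10   9  67] [421.7 213.7] [ 649.5 -194.3   50. ]
yellow [379 229   9   9  67] [383.  232.9] [601.5 -92.2  50. ]
yellow [410 261   9   9  67] [413.9 265.1] [ 516.8 -168.6   50. ]
red [355 261   2  10  17] [355.6 264.9] [522.2 -21.   15. ]
blue [301 200 103  27 445] [351.3 209.9] [666.8 -12.7  30. ]
white [ 248  167   41   60 1806] [268.4 196.5] [707.7 206.9  30. ]
white [378 202   4   3  10] [379.8 203. ] [683.8 -88.7  30. ]
white [319 207   4   4  12] [320.8 208.3] [672.8  67.9  30. ]
white [275 260  79  11 419] [314.  265.2] [522.8  88.   30. ]
white [275 267  80  11 408] [314.6 272.3] [504.3  86.9  30. ]
white [436 281  22  22 390] [446.4 291.3] [ 448.2 -254.    30. ]
tan [411 237   7   8  21] [413.6 240.4] [ 581.2 -171.8   42. ]
```

View pics/rect30.png

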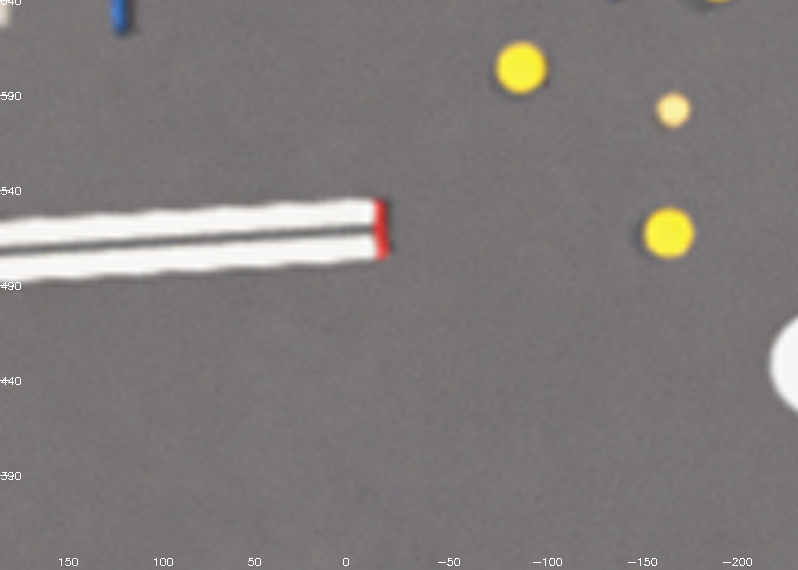

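The rectified view at z=30 puts the rail's red end near (518,-18) and the post near (602,-92). The dock lies beyond this crop, so I'll extend it.

```bash
cat >> h.py <<'E'
def ov(c,p,name,x0=470,x1=720,y0=-220,y1=220,z=30,s=1.8):
    im=np.ascontiguousarray(rectify(c,p,x0,x1,y0,y1,z,s))
    for x in range(int(np.ceil(x0/20)*20),x1,20): cv2.line(im,(0,int((x1-x)*s)),(im.shape[1],int((x1-x)*s)),(0,160,160),1);cv2.putText(im,str(x),(0,int((x1-x)*s)-1),0,.35,(255,255,255),1)
    for y in range(int(np.ceil(y0/20)*20),y1,20): cv2.line(im,(int((y1-y)*s),0),(int((y1-y)*s),im.shape[0]),(0,160,160),1);cv2.putText(im,str(y),(int((y1-y)*s),im.shape[0]-3),0,.35,(255,255,255),1)
    cv2.imwrite(name,im[:,:,::-1])
E
python3 - <<'E'
import pickle;from h import *
D=pickle.load(open("f0.pkl","rb"))
p,d,c=D["top"];ov(c,p,"pics/g30.png")
# blue fence pts
hsv=cv2.cvtColor(rectify(c,p,470,720,-160,170,30,4),cv2.COLOR_RGB2HSV).astype(int)
m=(hsv[...,0]>100)&(hsv[...,0]<128)&(hsv[...,1]>110)
for y in list(range(130,-125,-20)):
    r=np.where(m[:,int((170-y)*4)])[0]
    print(y,(720-r.max()/4,720-r.min()/4,len(r)) if len(r) else None)
cc=np.where(m.any(0))[0];print("y ext",170-cc.min()/4,170-cc.max()/4)
p,d,c=D["scene"];ov(c,p,"pics/gs30.png")
E
```

```text
130 None
110 (np.float64(652.5), np.float64(660.75), 34)
90 (np.float64(655.0), np.float64(662.0), 29)
70 (np.float64(656.75), np.float64(665.5), 36)
50 (np.float64(657.75), np.float64(670.25), 51)
30 (np.float64(659.25), np.float64(666.75), 31)
10 (np.float64(661.0), np.float64(668.25), 30)
-10 (np.float64(662.25), np.float64(669.25), 29)
-30 (np.float64(663.5), np.float64(671.0), 31)
-50 (np.float64(665.25), np.float64(672.5), 30)
-70 (np.float64(667.0), np.float64(675.0), 33)
-90 (np.float64(668.0), np.float64(693.0), 42)
-110 (np.float64(669.75), np.float64(676.75), 29)
y ext 122.75 -150.0
```

View pics/g30.png

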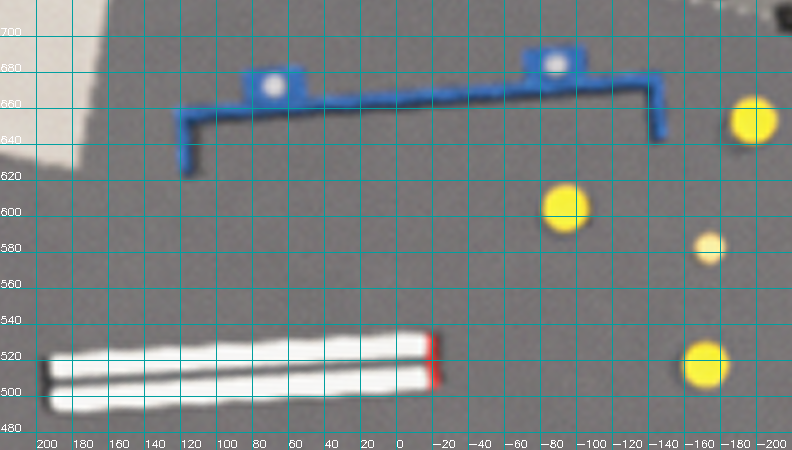

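View pics/gs30.png

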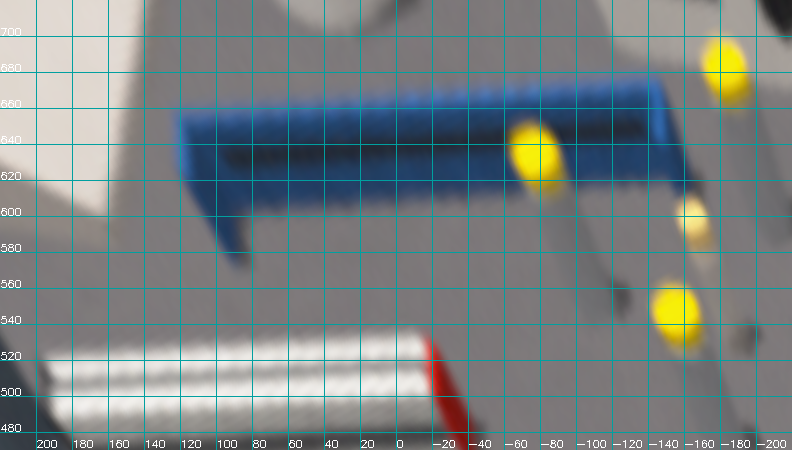

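```bash
cat >> h.py <<'E'
TH=np.radians(4.3);O=np.array([662.7,-12.5])
xd=np.array([np.cos(TH),np.sin(TH)]);yd=np.array([-np.sin(TH),np.cos(TH)])
def d2w(a,b): return O+a*xd+b*yd
def w2d(p): q=np.asarray(p)[:2]-O; return np.array([q@xd,q@yd])
def tool(s): return R.from_euler('xyz',s['ee_rot'],degrees=True).as_matrix()
def plan(s,xy,z,jaw=None):
    """deltas in tool units to reach world xy,z ; jaw=desired world angle deg of tool y (mod 180)"""
    T=tool(s);a=np.degrees(np.arctan2(T[1,1],T[0,1]))
    out={'jaw':a.round(1)}
    if jaw is not None:
        t=(jaw-a+90)%180-90   # world ccw ; tool x is down => tool turn = -t
        out['turn_units']=(-t/6)
        T=R.from_euler('z',t,degrees=True).as_matrix()@T
    d=T.T@(np.array([*xy,z])-s['position']);out['shift_units_after_turn']=(d/25).round(2)
    out['posd']=w2d(s['position']).round(1);out['z']=s['position'][2].round(1);return out
def railfit(c,p,z=30):
    """fit white rail top within window -> centre (world), yaw deg, ends"""
    s=3;x0,x1,y0,y1=440,690,-150,230
    im=rectify(c,p,x0,x1,y0,y1,z,s);hsv=cv2.cvtColor(im,cv2.COLOR_RGB2HSV).astype(int)
    m=((hsv[...,1]<45)&(hsv[...,2]>165)).astype('u1')
    m=cv2.morphologyEx(m,cv2.MORPH_CLOSE,np.ones((25,25),'u1'))
    n,l,st,ce=cv2.connectedComponentsWithStats(m)
    best=[]
    for i in range(1,n):
        if st[i,4]<3000: continue
        yy,xx=np.where(l==i);r=cv2.minAreaRect(np.stack([xx,yy],1).astype('f4'))
        b=cv2.boxPoints(r)/s;w=np.stack([x1-b[:,1],y1-b[:,0]],1)
        best.append((w,np.array(r[1])/s))
    return best
def railinfo(c,p):
    for w,sz in railfit(c,p):
        if not(170<max(sz)<235 and min(sz)<45): print("comp",sz.round(),w.mean(0).round());continue
        cen=w.mean(0);e=[w[1]-w[0],w[2]-w[1]];e=max(e,key=np.linalg.norm);e=e/np.linalg.norm(e)
        if e[1]<0:e=-e
        a=np.degrees(np.arctan2(-e[0],e[1]))
        cd=w2d(cen);ph=a-np.degrees(TH)
        print("rail world",cen.round(1),"yaw",a.round(1),"size",sz.round(1),"| dock",cd.round(1),"phi",ph.round(2),
         "red",w2d(cen-110*e).round(1),"black",w2d(cen+110*e).round(1))
        return cen,a
E
python3 - <<'E'
import pickle;from h import *
from plant import *
D=pickle.load(open("f0.pkl","rb"))
p,d,c=D["top"];railinfo(c,p)
s=read_state();print(tool(s).round(3))
print("post d",w2d([601.5,-92.2]),w2d([581,-172]))
cen,a=np.array([513,87]),4
print(plan(s,d2w(-210,22),100,94.0))
E
```

```text
comp [65. 63.] [658. 198.]
rail world [513.5  88. ] yaw 3.5 size [ 34.3 209.6] | dock [-141.3  111.4] phi -0.84 red [-142.9    1.4] black [-139.7  221.4]
[[-0.     0.34  -0.94 ]
 [ 0.001 -0.94  -0.34 ]
 [-1.    -0.001  0.   ]]
post d [-67.0035347  -74.88695706] [ -93.42913234 -152.92526682]
{'jaw': np.float64(-70.1), 'turn_units': np.float64(2.645532763029356), 'shift_units_after_turn': array([  5.25, -18.67, -12.27]), 'posd': array([-519.1, -443.2]), 'z': np.float64(230.7)}
```

Emit:
arm_command([
  [1,0,0,0,0.9],
  [1,0,0,0,0.9],
  [1,0,0,0,0.85],
  [1,0,-0.95,-0.63,0],
  [1,0,-0.95,-0.63,0],
  [1,0,-0.95,-0.63,0],
  [1,0,-0.95,-0.63,0],
  [1,0,-0.95,-0.63,0],
  [1,0,-0.95,-0.63,0],
  [1,0,-0.95,-0.63,0],
  [1,0,-0.95,-0.63,0],
  [1,0,-0.95,-0.63,0],
  [1,0,-0.95,-0.63,0],
  [1,0,-0.95,-0.63,0],
  [1,0,-0.95,-0.63,0],
  [1,0,-0.95,-0.63,0],
  [1,0,-0.95,-0.63,0],
  [1,0,-0.95,-0.63,0],
  [1,0,-0.95,-0.63,0],
  [1,0,0,0,0],
])

```text
t: 2.1
position: [413.7, -82.4, 226.6]
ee_rot: [-58.1, 89.3, 125.0]
contact_force: [-0.4, 1.1, 0.2]
gripper_width: 0.003
```

```bash
python3 - <<'E'
from h import *
from plant import *
s=read_state();print(s['t'],s['position'],s['gripper_width'],tool(s).round(2));print(plan(s,d2w(-200,22),10,94.0))
E
```

```text
2.1 [413.71385516 -82.36999332 226.57710556] 0.0033881102087948674 [[-0.01  0.05 -1.  ]
 [ 0.01 -1.   -0.05]
 [-1.   -0.01  0.01]]
{'jaw': np.float64(-86.9), 'turn_units': np.float64(-0.15430416989791715), 'shift_units_after_turn': array([ 8.68, -2.84, -2.18]), 'posd': array([-253.5,  -51. ]), 'z': np.float64(226.6)}
```

Emit:
arm_command([
  [1,0.3,-0.95,-0.72,-0.15],
  [1,0.9,-0.95,-0.72,0],
  [1,0.9,-0.95,-0.72,0],
  [1,1,0,0,0],
  [1,1,0,0,0],
  [1,1,0,0,0],
  [1,1,0,0,0],
  [1,0.9,0,0,0],
  [1,0.5,0,0,0],
  [1,0,0,0,0],
])

```text
t: 3.1
position: [461.1, -6.3, 31.5]
ee_rot: [-41.8, 89.3, 142.3]
contact_force: [-0.1, -0.1, 1.0]
gripper_width: 0.001
```

```bash
python3 - <<'E'
from h import *
from plant import *
s=read_state();print(s['t'],s['position'],s['contact_force']);print(plan(s,d2w(-185,22),12,94.3))
p,d=grab_frame("top");ov(camera_info("top"),p,"pics/t1.png",x0=400)
E
```

```text
3.1 [461.10319192  -6.3412865   31.47689313] [-0.05648347 -0.14216539  1.03705125]
{'jaw': np.float64(-85.9), 'turn_units': np.float64(-0.03976214061584452), 'shift_units_after_turn': array([ 0.77, -0.02, -0.63]), 'posd': array([-200.6,   21.3]), 'z': np.float64(31.5)}
```

View pics/t1.png

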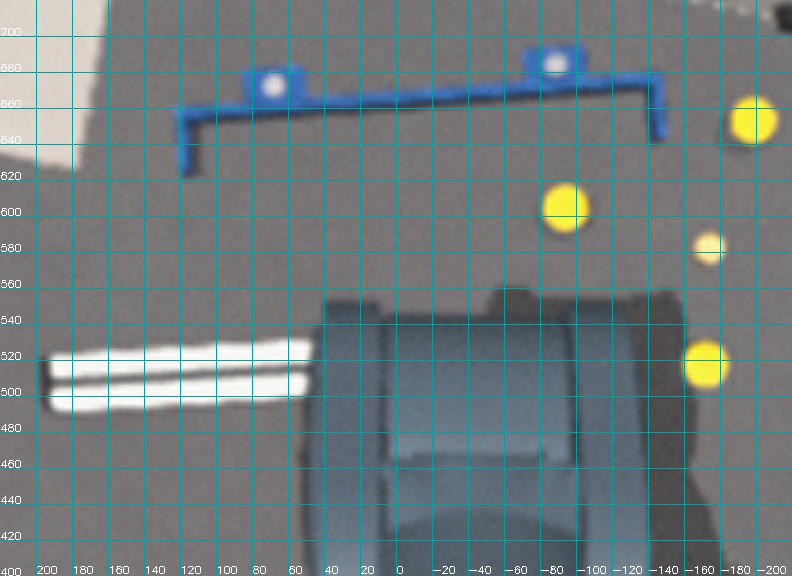

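Emit:
arm_command([
  [1,0.75,0,-0.3,0],
  [1,0,0,-0.4,0],
  [1,0,0,-0.3,0],
  [1,0,0,-0.2,0],
  [1,0,0,-0.2,0],
  [1,0,0,-0.2,0],
  [1,0,0,-0.2,0],
  [1,0,0,-0.2,0],
  [1,0,0,-0.2,0],
  [1,0,0,-0.2,0],
  [1,0,0,-0.2,0],
  [1,0,0,-0.2,0],
  [1,0,0,-0.2,0],
  [1,0,0,0,0],
])

```text
t: 4.55
position: [543.7, -1.4, 18.1]
ee_rot: [-63.0, 89.5, 121.1]
contact_force: [-1.1, -0.3, -0.5]
gripper_width: 0.001
```

```bash
python3 - <<'E'
from h import *
from plant import *
s=read_state();print(s['t'],s['position'],s['contact_force']);print(plan(s,d2w(-110,22),12,94.3))
p,d=grab_frame("top");ov(camera_info("top"),p,"pics/t2.png",x0=400)
E
```

```text
4.55 [543.74037683  -1.44740142  18.1153858 ] [-1.05162319 -0.2778459  -0.5245319 ]
{'jaw': np.float64(-86.0), 'turn_units': np.float64(-0.04557403930263604), 'shift_units_after_turn': array([ 0.24, -0.08, -0.31]), 'posd': array([-117.8,   19.9]), 'z': np.float64(18.1)}
```

View pics/t2.png

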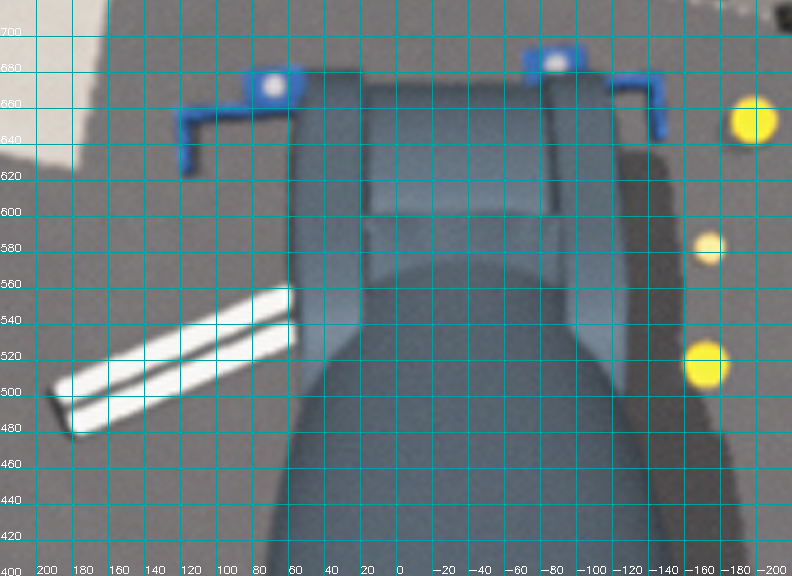

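The rail has turned to about 23.5° in world, roughly 19° relative to the dock. I'll push a little more, then back off.

Emit:
arm_command([
  [1,0,0,-0.2,0],
  [1,0,0,-0.2,0],
  [1,0,0,-0.1,0],
  [1,0,0,0,0],
  [1,0,0,0.5,0],
  [1,0,0,1,0],
  [1,-1,0,1,0],
  [1,-1,0,1,0],
  [1,-1,0,1,0],
  [1,-1,0,0.5,0],
  [1,0,0,0,0],
])

```text
t: 5.7
position: [429.3, -10.5, 120.9]
ee_rot: [-73.9, 89.6, 110.1]
contact_force: [1.0, -0.0, -0.9]
gripper_width: -0.003
```

```bash
python3 - <<'E'
from h import *
from plant import *
s=read_state();print(s['t'],s['position'],s['contact_force'])
p,d=grab_frame("top");c=camera_info("top");ov(c,p,"pics/t3.png",x0=400);r=railinfo(c,p)
if r:
    cen,a=r;e=np.array([-np.sin(np.radians(a)),np.cos(np.radians(a))])
    print(plan(s,cen+e*150,100,a)); print(plan(s,cen+e*150,100))
E
```

```text
5.7 [429.31980924 -10.47593235 120.91252914] [ 1.04425632 -0.03735692 -0.88272457]
comp [65. 63.] [658. 198.]
rail world [538.2  88.3] yaw 28.2 size [ 33.9 209.2] | dock [-116.6  109.9] phi 23.87 red [-72.1   9.3] black [-161.1  210.5]
{'jaw': np.float64(-86.0), 'turn_units': np.float64(10.975062447837757), 'shift_units_after_turn': array([ 0.89, -5.7 ,  7.43]), 'posd': array([-232.6,   19.5]), 'z': np.float64(120.9)}
{'jaw': np.float64(-86.0), 'shift_units_after_turn': array([ 0.89, -9.11, -2.17]), 'posd': array([-232.6,   19.5]), 'z': np.float64(120.9)}
```

View pics/t3.png

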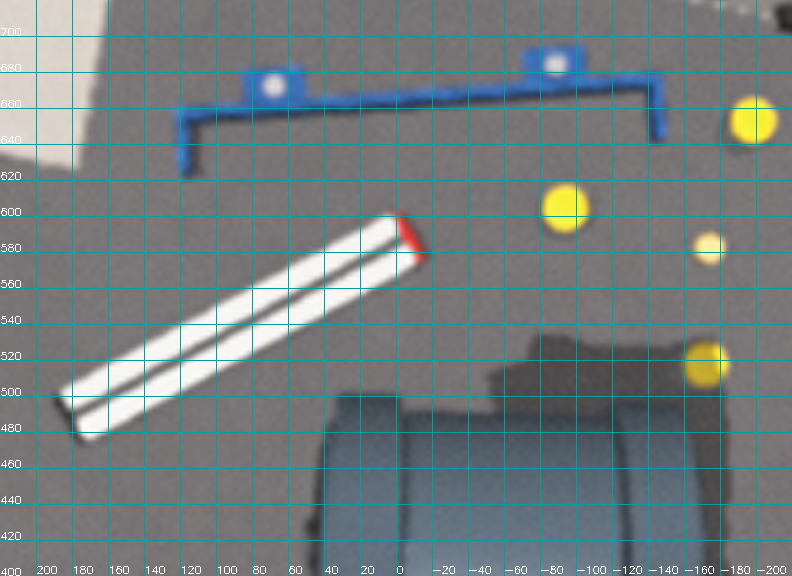

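```bash
python3 - <<'E'
from h import *
from plant import *
s=read_state();a=28.2;cen=np.array([538.2,88.3]);n=np.array([np.cos(np.radians(a)),np.sin(np.radians(a))])
print(plan(s,cen-n*46,5,a+90))
print(plan(s,cen-n*46,5))
E
```

```text
{'jaw': np.float64(-86.0), 'turn_units': np.float64(-4.029161552675258), 'shift_units_after_turn': array([ 4.58, -1.4 , -3.87]), 'posd': array([-232.4,   19.6]), 'z': np.float64(119.7)}
{'jaw': np.float64(-86.0), 'shift_units_after_turn': array([ 4.6 , -2.85, -2.95]), 'posd': array([-232.4,   19.6]), 'z': np.float64(119.7)}
```

Emit:
arm_command([
  [0,0,0,0,-1],
  [0,0,0,0,-1],
  [0,0,0,0,-1],
  [0,0,0,0,-1],
  [0,0.8,-0.45,-0.9,0],
  [0,0.8,-0.45,-0.9,0],
  [0,0.8,-0.4,-0.9,0],
  [0,0.8,0,-0.8,0],
  [0,0.7,0,0,0],
  [0,0.4,0,0,0],
  [0,0,0,0,0],
])

```text
t: 6.85
position: [497.3, 64.0, -0.1]
ee_rot: [-88.2, 89.7, 120.8]
contact_force: [0.2, -0.8, -0.1]
gripper_width: 1.004
```

```bash
python3 - <<'E'
from h import *
from plant import *
s=read_state();a=28.2;cen=np.array([538.2,88.3]);n=np.array([np.cos(np.radians(a)),np.sin(np.radians(a))])
print(s['position'],s['contact_force'],plan(s,cen-n*(26-6),3,a+90))
E
```

```text
[ 4.97268307e+02  6.40447596e+01 -1.41634156e-01] [ 0.22409559 -0.83616534 -0.14193781] {'jaw': np.float64(-61.0), 'turn_units': np.float64(0.1360208810414368), 'shift_units_after_turn': array([-0.13, -0.08, -1.1 ]), 'posd': array([-159.2,   88.7]), 'z': np.float64(-0.1)}
```

Emit:
arm_command([
  [0,-0.1,0,-0.4,0.13],
  [0,0,0,-0.2,0],
  [0,0,0,-0.15,0],
  [0,0,0,-0.15,0],
  [0,0,0,-0.15,0],
  [0,0,0,0,0],
])

```text
t: 7.45
position: [523.2, 76.9, 4.9]
ee_rot: [-110.2, 89.7, 97.8]
contact_force: [-0.7, -0.4, -1.1]
gripper_width: 1.0
```

```bash
python3 - <<'E'
from h import *
from plant import *
s=read_state();print(s['t'],s['position'],s['contact_force'])
p,d=grab_frame("top");c=camera_info("top");ov(c,p,"pics/t4.png",x0=400);r=railinfo(c,p)
p,d=grab_frame("wrist");cv2.imwrite("pics/w4.png",p[:,:,::-1])
E
```

```text
7.45 [523.15333581  76.85681215   4.92776752] [-0.67975379 -0.43638548 -1.05599108]
comp [65. 61.] [659. 198.]
```

View pics/t4.png

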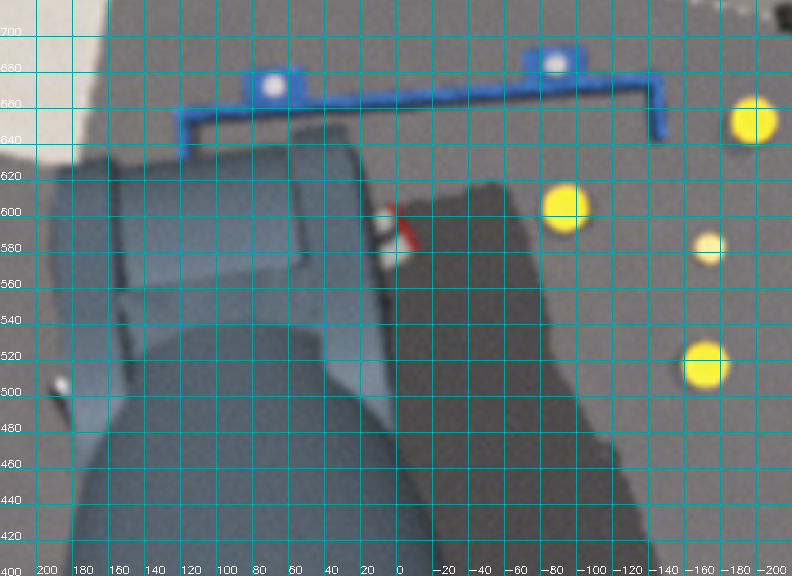

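View pics/w4.png

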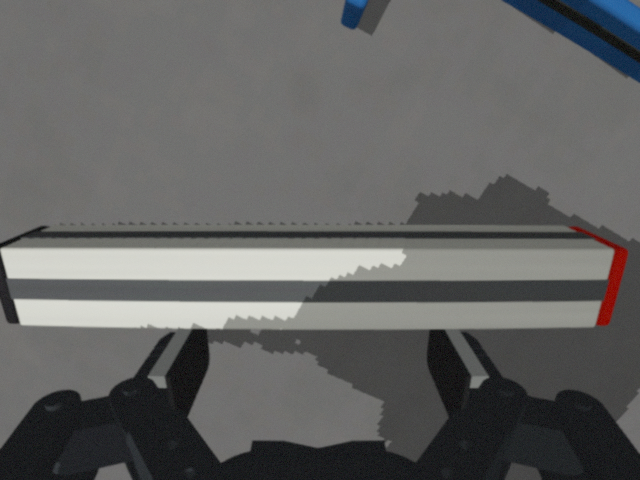

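Emit:
arm_command([
  [0,0,0,0.5,0],
  [0.5,-0.5,0,1,0],
  [1,-1,0,0.5,0],
  [1,-1,0,0,0],
  [1,-1,0,0,1],
  [1,-1,-1,0,1],
  [1,0,-1,0.3,1],
  [1,0,-1,0.4,1],
  [1,0,-1,0.5,1],
  [1,0,-1,0.6,1],
  [1,0,-1,0.7,1],
  [1,0,0,0,1],
  [1,0,0,0,1],
  [1,0,0,0,1],
  [1,0,0,0,1],
  [1,0,0,0,0],
])

```text
t: 9.15
position: [355.6, -72.5, 128.6]
ee_rot: [-63.8, 77.0, 94.4]
contact_force: [-1.4, 0.3, -0.3]
gripper_width: -0.001
```

```bash
python3 - <<'E'
from h import *
from plant import *
s=read_state();print(s['t'],s['position'],s['contact_force'],s['joints'].round())
p,d=grab_frame("top");c=camera_info("top");ov(c,p,"pics/t5.png",x0=400);r=railinfo(c,p)
if r:
    cen,a=r;e=np.array([-np.sin(np.radians(a)),np.cos(np.radians(a))])
    print(plan(s,cen+e*150,14,a))
E
```

```text
9.15 [355.62731263 -72.47239518 128.63619861] [-1.42854771  0.25025561 -0.34943631] [-21.   6. -28.  62.  12. 180.]
comp [65. 63.] [658. 198.]
rail world [543.1  90.7] yaw 28.1 size [ 33.8 209.1] | dock [-111.6  111.8] phi 23.82 red [-67.2  11.2] black [-156.   212.5]
{'jaw': np.float64(-112.5), 'turn_units': np.float64(6.566102976711075), 'shift_units_after_turn': array([ 7.25, -8.56,  7.52]), 'posd': array([-310.7,  -36.8]), 'z': np.float64(128.6)}
```

View pics/t5.png

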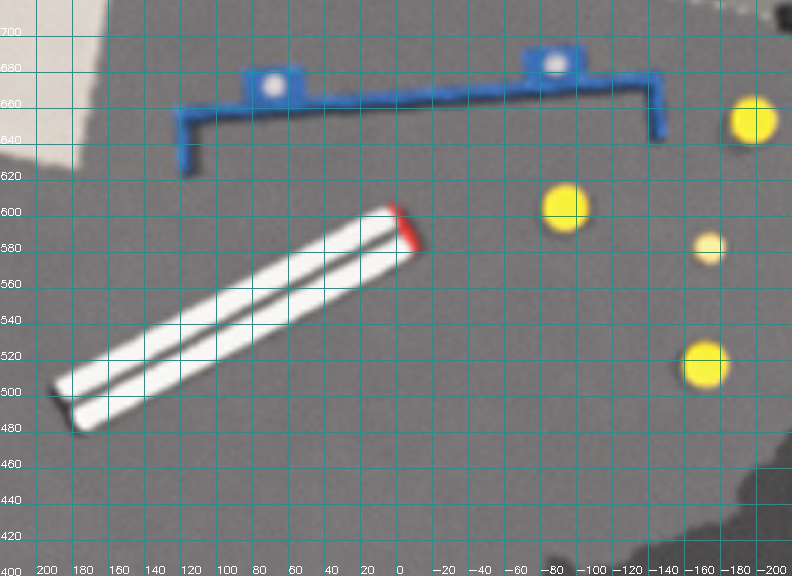

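```bash
python3 - <<'E'
from h import *
from plant import *
s=read_state();T=tool(s);print(T.round(3));print("tool x in dock xy",T[:2,0]@xd,T[:2,0]@yd, "angles")
E
```

```text
[[-0.017 -0.372 -0.928]
 [ 0.225 -0.906  0.359]
 [-0.974 -0.202  0.099]]
tool x in dock xy -0.00022927663334355744 0.22545168232873286 angles
```

The rail is in place for the axial push, at φ 23.8°. But joint 6 hit its +180° limit and the tool is now tilted 13° sideways. I'll unwind to the other side and use the opposite limit to take the tilt out, up in free space.

Emit:
arm_command([
  [1,0,0,0,-1],
  [1,0,0,0,-1],
  [1,0,0,0,-1],
  [1,0,0,0,-1],
  [1,0,0,0,-1],
  [1,0,0,0,-1],
  [1,0,0,0,-1],
  [1,0,0,0,-1],
  [1,0,0,0,-1],
  [1,0,0,0,-1],
  [1,0,0,0,-1],
  [1,0,0,0,-1],
  [1,0,0,0,-1],
  [1,0,0,0,-1],
  [1,0,0,0,-1],
  [1,0,0,0,-1],
  [1,0,0,0,-1],
  [1,0,0,0,-1],
  [1,0,0,0,-1],
  [1,0,0,0,-1],
])

```text
t: 11.2
position: [348.0, -55.8, 127.5]
ee_rot: [169.2, 77.1, 94.7]
contact_force: [-0.2, 0.8, -1.0]
gripper_width: 0.004
```

```bash
python3 - <<'E'
from h import *
from plant import *
s=read_state();T=tool(s);print(s['t'],s['joints'].round(1),s['position'],T.round(3))
E
```

```text
11.2 [-19.4   4.5 -29.5  61.3  11.8  54.7] [348.03003008 -55.8479813  127.49067699] [[-0.018  0.964  0.264]
 [ 0.223  0.261 -0.939]
 [-0.975  0.042 -0.22 ]]
```

Emit:
arm_command([
  [1,0,0,0,-1],
  [1,0,0,0,-1],
  [1,0,0,0,-1],
  [1,0,0,0,-1],
  [1,0,0,0,-1],
  [1,0,0,0,-1],
  [1,0,0,0,-1],
  [1,0,0,0,-1],
  [1,0,0,0,-1],
  [1,0,0,0,-1],
  [1,0,0,0,-1],
  [1,0,0,0,-1],
  [1,0,0,0,-1],
  [1,0,0,0,-1],
  [1,0,0,0,-1],
  [1,0,0,0,-1],
  [1,0,0,0,-1],
  [1,0,0,0,-1],
  [1,0,0,0,-1],
  [1,0,0,0,-1],
])

```text
t: 13.2
position: [339.8, -39.0, 126.3]
ee_rot: [41.9, 77.2, 95.1]
contact_force: [0.4, -0.0, -0.1]
gripper_width: -0.0
```

Emit:
arm_command([
  [1,0,0,0,-1],
  [1,0,0,0,-1],
  [1,0,0,0,-1],
  [1,0,0,0,-1],
  [1,0,0,0,-1],
  [1,0,0,0,-1],
  [1,0,0,0,-1],
  [1,0,0,0,-1],
  [1,0,0,0,-1],
  [1,0,0,0,-1],
  [1,0,0,0,-1],
  [1,0,0,0,-1],
  [1,0,0,0,-1],
  [1,0,0,0,-1],
  [1,0,0,0,-1],
  [1,0,0,0,-1],
  [1,0,0,0,-1],
  [1,0,0,0,-1],
])

```text
t: 15.0
position: [334.7, -11.9, 124.9]
ee_rot: [-71.5, 78.0, 95.6]
contact_force: [0.7, 0.4, 0.4]
gripper_width: 0.001
```

```bash
python3 - <<'E'
from h import *
from plant import *
s=read_state();T=tool(s);print(s['t'],s['joints'].round(1),s['position'],T.round(3))
E
```

```text
15.0 [ -12.5    1.8  -32.7   59.3   11.4 -180. ] [334.66130455 -11.94890219 124.94518647] [[-0.02  -0.225 -0.974]
 [ 0.208 -0.954  0.216]
 [-0.978 -0.198  0.066]]
```

Now at the −180° limit, and the tilt is starting to drop. I'll push on gently.

Emit:
arm_command([
  [1,0,0,0,-1],
  [1,0,0,0,-1],
  [1,0,0,0,-1],
])

```text
t: 15.3
position: [337.9, 58.6, 124.6]
ee_rot: [-88.4, 81.2, 93.6]
contact_force: [1.1, -0.9, 0.9]
gripper_width: -0.001
```

```bash
cat > st.py <<'E'
from h import *
from plant import *
s=read_state();T=tool(s);print(s['t'],s['joints'].round(1),s['position'].round(1),"toolx",T[:,0].round(3),"jaw",np.degrees(np.arctan2(T[1,1],T[0,1])).round(1))
E
python3 st.py
```

```text
15.3 [ 2.00e+00 -1.00e-01 -3.41e+01  5.62e+01  8.80e+00 -1.80e+02] [337.9  58.6 124.6] toolx [-0.009  0.152 -0.988] jaw -88.1
```

Emit:
arm_command([
  [1,0,0,0,-1],
  [1,0,0,0,-1],
  [1,0,0,0,-1],
  [1,0,0,0,-1],
])

```text
t: 15.7
position: [313.3, 151.0, 124.5]
ee_rot: [-126.9, 85.0, 75.4]
contact_force: [0.4, -0.5, 0.4]
gripper_width: 0.002
```

```bash
python3 st.py
```

```text
15.7 [  22.2   -2.   -35.6   53.4    4.  -180. ] [313.3 151.  124.5] toolx [ 0.022  0.084 -0.996] jaw -67.6
```

Emit:
arm_command([
  [1,0,0,0,-1],
  [1,0,0,0,-1],
  [1,0,0,0,-1],
  [1,0,0,0,-0.5],
])

```text
t: 16.1
position: [265.7, 220.9, 124.6]
ee_rot: [167.4, 86.0, 27.9]
contact_force: [0.1, -0.5, -0.7]
gripper_width: 0.003
```

```bash
python3 st.py
```

```text
16.1 [  40.5   -3.   -36.4   52.6   -0.9 -180. ] [265.7 220.9 124.6] toolx [ 0.062  0.033 -0.998] jaw -49.6
```

Emit:
arm_command([
  [1,0,0,0,1],
  [1,0,0,0,1],
  [1,0,0,0,1],
  [1,0,0,0,1],
  [1,0,0,0,1],
  [1,0,0,0,1],
  [1,0,0,0,1],
  [1,0,0,0,1],
  [1,0,0,0,1],
  [1,0,0,0,1],
  [1,0,0,0,1],
  [1,0,0,0,1],
  [1,0,0,0,1],
  [1,0,0,0,1],
  [1,0,0,0,1],
  [1,0,0,0,1],
  [1,0,0,0,0.8],
  [1,0,0,0,0],
])

```text
t: 17.9
position: [248.0, 225.2, 122.7]
ee_rot: [-85.7, 85.6, 32.5]
contact_force: [0.2, -0.0, -0.2]
gripper_width: -0.001
```

```bash
python3 st.py; python3 - <<'E'
from h import *
from plant import *
a=28.1;e=np.array([-np.sin(np.radians(a)),np.cos(np.radians(a))])
print(plan(read_state(),np.array([543.1,90.7])+e*148,14,a))
E
```

```text
17.9 [ 43.   -4.2 -37.9  52.   -0.8 -75.2] [248.  225.2 122.7] toolx [ 0.064  0.041 -0.997] jaw -151.8
{'jaw': np.float64(-151.8), 'turn_units': np.float64(0.012457617472667456), 'shift_units_after_turn': array([ 4.91, -7.53, -4.42]), 'posd': array([-395.7,  268.1]), 'z': np.float64(122.7)}
```

Emit:
arm_command([
  [1,0,-0.94,-0.55,0],
  [1,0,-0.94,-0.55,0],
  [1,0,-0.94,-0.55,0],
  [1,0,-0.94,-0.55,0],
  [1,0,-0.94,-0.55,0],
  [1,0.4,-0.94,-0.55,0],
  [1,0.7,-0.94,-0.55,0],
  [1,0.9,-0.94,-0.55,0],
  [1,0.9,0,0,0],
  [1,0.9,0,0,0],
  [1,0.5,0,0,0],
  [1,0,0,0,0],
])

```text
t: 19.1
position: [476.4, 228.7, 25.9]
ee_rot: [-87.4, 85.3, 33.8]
contact_force: [-0.8, -0.2, 0.8]
gripper_width: 0.003
```

```bash
python3 st.py; cat > seek.py <<'E'
from h import *
from plant import *
import sys
s=read_state()
p,dd=grab_frame("top");c=camera_info("top");ov(c,p,sys.argv[1],x0=400);r=railinfo(c,p)
a,cx,cy=float(sys.argv[2]),float(sys.argv[3]),float(sys.argv[4])
e=np.array([-np.sin(np.radians(a)),np.cos(np.radians(a))]);n=np.array([e[1],-e[0]])
q=s['position'][:2]-[cx,cy];print("tool rel rail: along",(q@e).round(1),"across",(q@n).round(1),"F",s['contact_force'].round(1))
E
python3 seek.py pics/t6.png 28.1 543.1 90.7
```

```text
19.1 [ 25.2  19.9 -25.2  40.2   0.7 -95.9] [476.4 228.7  25.9] toolx [ 0.068  0.046 -0.997] jaw -148.8
comp [65. 63.] [658. 198.]
rail world [543.9  89.6] yaw 27.9 size [ 33.7 206.2] | dock [-110.8  110.8] phi 23.56 red [-66.8   9.9] black [-154.7  211.6]
tool rel rail: along 153.1 across 6.2 F [-0.8 -0.2  0.8]
```

View pics/t6.png

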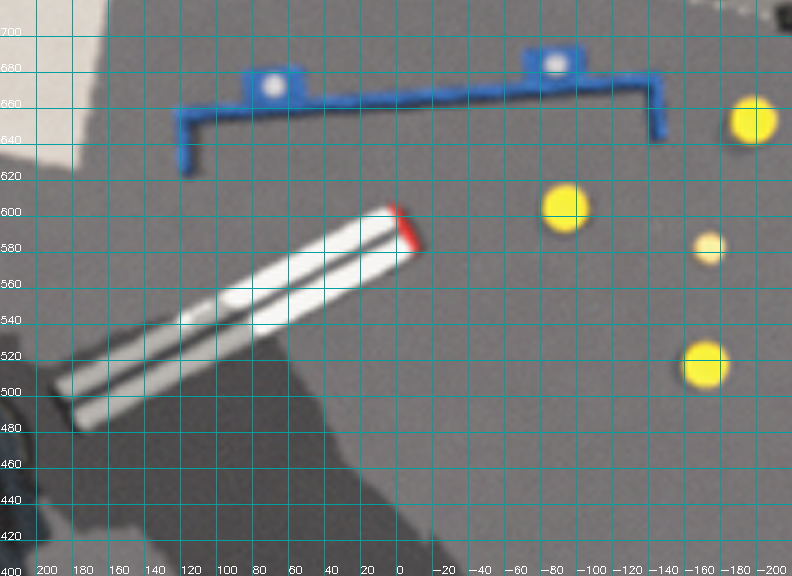

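Emit:
arm_command([
  [1,0.5,0.25,0,0.5],
  [1,0,0,-0.3,0],
  [1,0,0,-0.3,0],
  [1,0,0,-0.3,0],
  [1,0,0,-0.2,0],
  [1,0,0,-0.2,0],
  [1,0,0,-0.2,0],
  [1,0,0,-0.2,0],
  [1,0,0,-0.2,0],
  [1,0,0,-0.2,0],
  [1,0,0,-0.2,0],
  [1,0,0,-0.2,0],
  [1,0,0,-0.2,0],
  [1,0,0,0,0],
])

```text
t: 20.55
position: [509.5, 164.4, 18.7]
ee_rot: [-84.4, 84.8, 34.4]
contact_force: [-0.3, 0.4, 0.4]
gripper_width: -0.0
```

```bash
python3 st.py; python3 seek.py pics/t7.png 28.1 543.1 90.7
```

```text
20.55 [  17.    20.8  -25.2   39.     1.6 -101.7] [509.5 164.4  18.7] toolx [ 0.075  0.051 -0.996] jaw -151.3
comp [63. 65.] [658. 198.]
rail world [569.4  44.3] yaw 27.9 size [ 33.4 187. ] | dock [-88.8  63.7] phi 23.57 red [-44.8 -37.2] black [-132.8  164.5]
tool rel rail: along 80.8 across 5.1 F [-0.3  0.4  0.4]
```

View pics/t7.png

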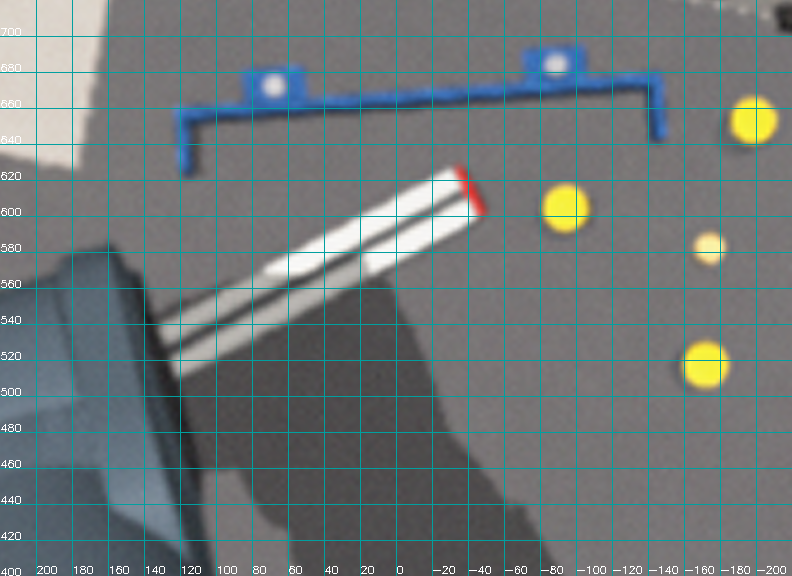

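Axial push is stable: angle held at 23.6°, red end at world (615,-41). Continuing behind the post.

Emit:
arm_command([
  [1,0.1,0.03,-0.2,0],
  [1,0.1,0.03,-0.2,0],
  [1,0,0.03,-0.2,0],
  [1,0,0.03,-0.2,0],
  [1,0,0,-0.2,0],
  [1,0,0,-0.2,0],
  [1,0,0,-0.2,0],
  [1,0,0,-0.2,0],
  [1,0,0,-0.2,0],
  [1,0,0,-0.2,0],
  [1,0,0,-0.2,0],
  [1,0,0,0,0],
])

```text
t: 21.8
position: [535.9, 112.0, 13.1]
ee_rot: [-83.3, 84.7, 35.5]
contact_force: [-0.3, 2.4, 1.6]
gripper_width: 0.0
```

```bash
python3 st.py; python3 seek.py pics/t8.png 28.1 543.1 90.7
```

```text
21.8 [  10.5   22.3  -23.8   39.1    2.2 -108.2] [535.9 112.   13.1] toolx [ 0.075  0.054 -0.996] jaw -151.2
comp [65. 63.] [658. 198.]
comp [ 33. 152.] [606. -22.]
tool rel rail: along 22.1 across 3.7 F [-0.3  2.4  1.6]
```

View pics/t8.png

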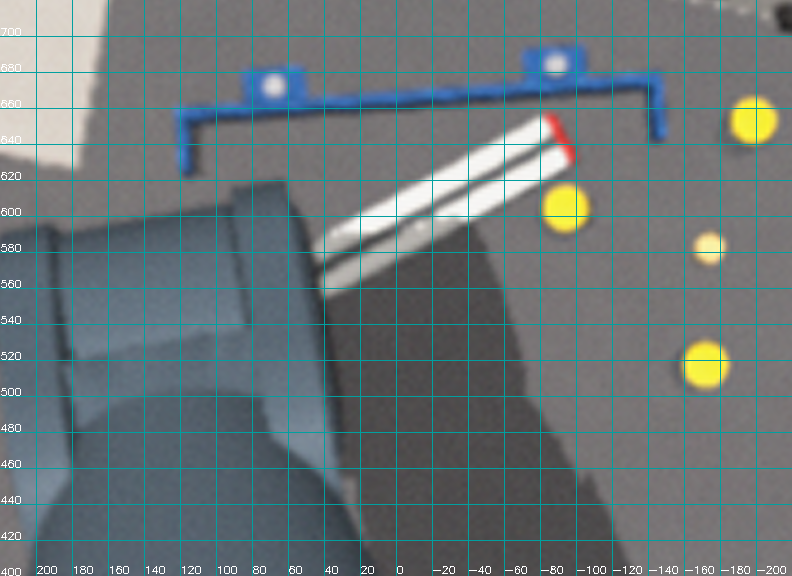

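Red end centre is at about dock (-24.5,-76), already between post and fence with about 9 mm clearance. A little more axial push, then I'll back off.

Emit:
arm_command([
  [1,0,0,-0.2,0],
  [1,0,0,-0.2,0],
  [1,0,0,-0.2,0],
  [1,0,0,-0.1,0],
  [1,0,0,0,0],
  [1,0,0,0.5,0],
  [1,-0.5,0,1,0],
  [0.5,-1,0,1,0],
  [0,-1,0,1,1],
  [0,-1,0,1,1],
  [0,0,0,0,1],
  [0,0,0,0,1],
  [0,0,0,0,1],
  [0,0,0,0,1],
  [0,0,0,0,1],
  [0,0,0,0,1],
])

```text
t: 23.45
position: [479.6, 195.4, 102.2]
ee_rot: [-39.8, 85.0, 29.1]
contact_force: [-0.2, -0.3, -0.3]
gripper_width: 0.994
```

```bash
python3 st.py; python3 seek.py pics/t9.png 28.1 543.1 90.7
```

```text
23.45 [ 21.8  14.  -20.5  50.5   0.6 -47.1] [479.6 195.4 102.2] toolx [ 0.076  0.042 -0.996] jaw 158.8
comp [65. 63.] [658. 198.]
rail world [601.  -12.6] yaw 28.8 size [ 33.6 208.9] | dock [-61.5   4.5] phi 24.49 red [-15.9 -95.6] black [-107.1  104.6]
tool rel rail: along 122.3 across -6.7 F [-0.2 -0.3 -0.3]
```

View pics/t9.png

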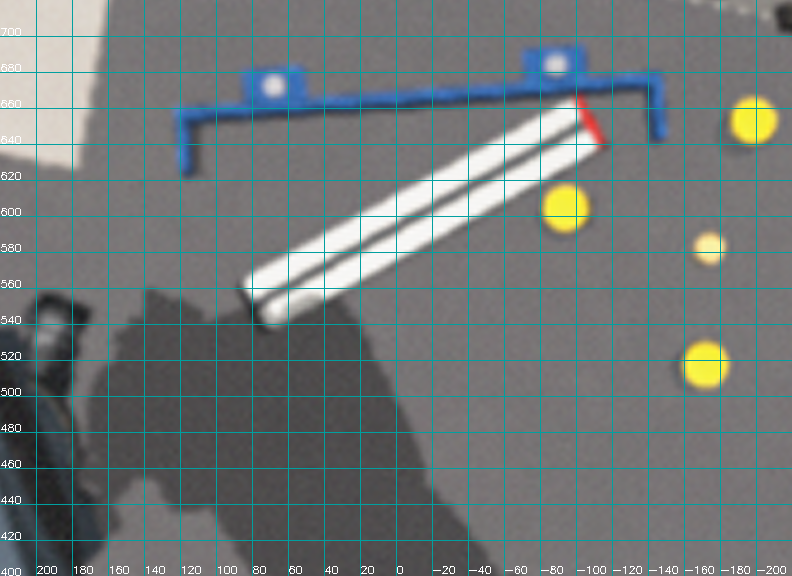

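Emit:
arm_command([
  [0,0,0,0,1],
  [0,0,0,0,1],
  [0,0,0,0,1],
  [0,0,0,0,1],
  [0,0,0,0,1],
  [0,0,0,0,1],
  [0,0,0,0,1],
  [0,0,0,0,1],
  [0,0,0,0,1],
  [0,0,0,0,1],
  [0,0,0,0,0.5],
  [0,0,0,0,0],
])

```text
t: 24.7
position: [474.8, 195.9, 99.2]
ee_rot: [17.7, 85.3, 22.1]
contact_force: [0.7, -0.4, -0.1]
gripper_width: 1.002
```

```bash
python3 st.py; python3 -c "
from h import *
from plant import *
print(plan(read_state(),d2w(-155,10),3,94.3))"
```

```text
24.7 [ 22.4  14.  -21.1  50.2  -0.   18. ] [474.8 195.9  99.2] toolx [ 0.076  0.031 -0.997] jaw 94.5
{'jaw': np.float64(94.5), 'turn_units': np.float64(0.02729459044577709), 'shift_units_after_turn': array([ 3.68, -8.57,  0.38]), 'posd': array([-171.7,  221.9]), 'z': np.float64(99.2)}
```

Emit:
arm_command([
  [0,0,-0.95,0,0],
  [0,0,-0.95,0,0],
  [0,0,-0.95,0,0],
  [0,0,-0.95,0,0],
  [0,0,-0.95,0,0],
  [0,0,-0.95,0,0],
  [0,0,-0.95,0,0],
  [0,0.3,-0.95,0,0],
  [0,0.8,-0.5,0,0],
  [0,0.9,0,0,0],
  [0,0.8,0,0,0],
  [0,0.5,0,0,0],
  [0,0,0,0,0],
])

```text
t: 26.0
position: [499.7, -10.7, 9.2]
ee_rot: [9.4, 85.2, 16.5]
contact_force: [-0.1, 0.1, 0.1]
gripper_width: 1.001
```

```bash
python3 st.py; python3 -c "
from h import *
from plant import *
print(plan(read_state(),d2w(-120,10),3,94.3))"
```

```text
26.0 [ -2.2  19.  -30.1  36.4   1.5  -9.1] [499.7 -10.7   9.2] toolx [ 0.079  0.023 -0.997] jaw 97.1
{'jaw': np.float64(97.1), 'turn_units': np.float64(0.4588375921072583), 'shift_units_after_turn': array([ 0.38, -0.16,  1.67]), 'posd': array([-162.4,   14. ]), 'z': np.float64(9.2)}
```

Emit:
arm_command([
  [0,0.2,-0.16,0.3,0.45],
  [0,0,0,0.4,0],
  [0,0,0,0.4,0],
  [0,0,0,0.3,0],
  [0,0,0,0.2,0],
  [0,0,0,0.2,0],
  [0,0,0,0.2,0],
  [0,0,0,0.2,0],
  [0,0,0,0.2,0],
  [0,0,0,0.2,0],
  [0,0,0,0,0],
])

```text
t: 27.1
position: [569.3, -7.6, 11.9]
ee_rot: [11.1, 85.3, 16.1]
contact_force: [-0.3, 0.1, -0.5]
gripper_width: 1.0
```

```bash
python3 st.py; python3 - <<'E'
from h import *
from plant import *
s=read_state();print(s['contact_force'].round(1),plan(s,d2w(-41,10),5,94.3))
for n in("top","wrist","scene"):
    p,d=grab_frame(n)
    if n=="top": ov(camera_info(n),p,"pics/t10.png",x0=480)
    else: cv2.imwrite(f"pics/{n}10.png",p[:,:,::-1])
E
```

```text
27.1 [ -1.5  24.3 -20.4  40.8   1.4  -6.4] [569.3  -7.6  11.9] toolx [ 0.079  0.023 -0.997] jaw 95.0
[-0.3  0.1 -0.5] {'jaw': np.float64(95.0), 'turn_units': np.float64(0.11160262575761475), 'shift_units_after_turn': array([ 0.44, -0.08,  2.04]), 'posd': array([-92.7,  11.9]), 'z': np.float64(11.9)}
```

View pics/t10.png

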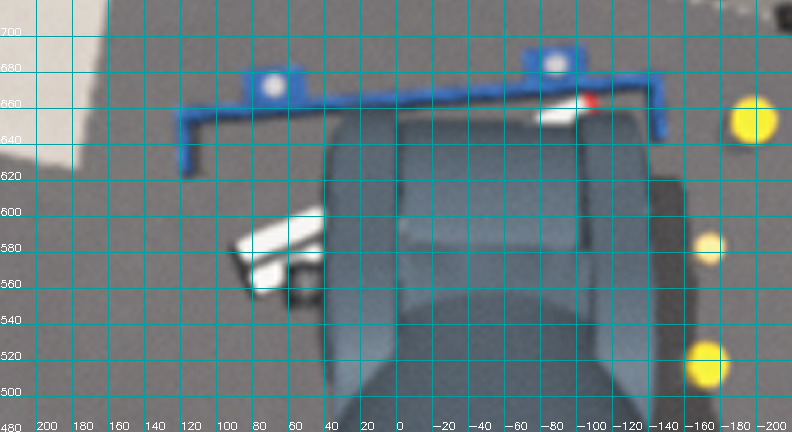

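View pics/wrist10.png

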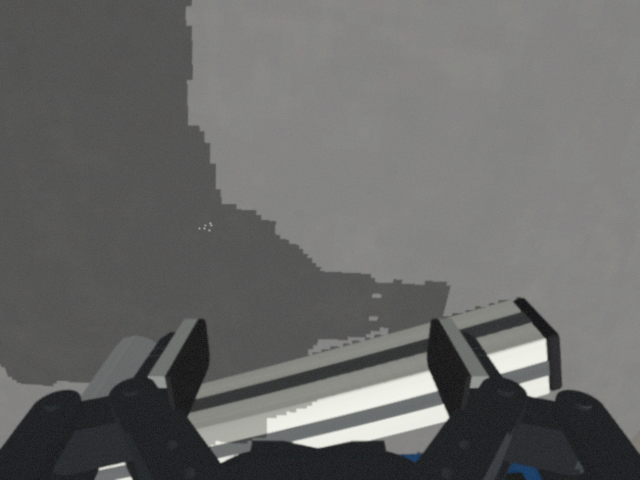

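View pics/scene10.png

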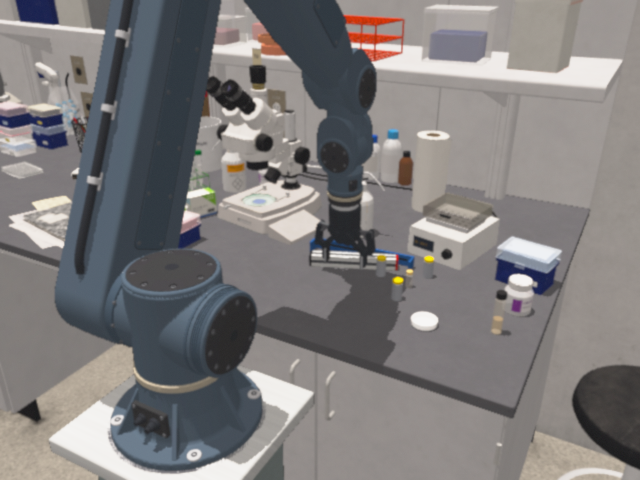

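Emit:
arm_command([
  [0,0,0,-0.3,0],
  [0.3,0,0.3,-0.1,0.1],
  [0.3,0,0,0,0],
  [0.3,0,0,0.3,0],
  [0.3,0,0,0.2,0],
  [0.3,0,0,0.2,0],
  [0.3,0,0,0.2,0],
  [0.3,0,0,0.2,0],
  [0.3,0,0,0.2,0],
  [0.3,0,0,0,0],
])

```text
t: 28.25
position: [591.8, 2.2, 13.8]
ee_rot: [12.1, 85.3, 16.3]
contact_force: [-0.3, 0.3, -0.2]
gripper_width: 0.697
```

```bash
cat > look.py <<'E'
from h import *
from plant import *
import sys
k=sys.argv[1]
s=read_state();print(s['t'],s['contact_force'].round(1),s['gripper_width'].round(2),s['joints'].round(),plan(s,d2w(-41,15),8,94.3))
for n in("top","wrist"):
    p,d=grab_frame(n)
    if n=="top": ov(camera_info(n),p,f"pics/t{k}.png",x0=480);railinfo(camera_info(n),p)
    else: cv2.imwrite(f"pics/w{k}.png",p[:,:,::-1])
E
python3 look.py 11
```

```text
Traceback (most recent call last):
  File "look.py", line 5, in <module>
    s=read_state();print(s['t'],s['contact_force'].round(1),s['gripper_width'].round(2),s['joints'].round(),plan(s,d2w(-41,15),8,94.3))
                                                            ^^^^^^^^^^^^^^^^^^^^^^^^
AttributeError: 'float' object has no attribute 'round'
```

```bash
sed -i "s/s\['gripper_width'\].round(2)/s['gripper_width']/" look.py; python3 look.py 11
```

```text
28.25 [-0.3  0.3 -0.2] 0.6970378428473133 [ -0.  26. -17.  43.   1.  -5.] {'jaw': np.float64(94.3), 'turn_units': np.float64(0.002150835683375855), 'shift_units_after_turn': array([ 0.32, -0.2 ,  1.12]), 'posd': array([-69.6,  20. ]), 'z': np.float64(13.8)}
comp [65. 63.] [658. 198.]
comp [34. 34.] [605.  71.]
```

View pics/t11.png

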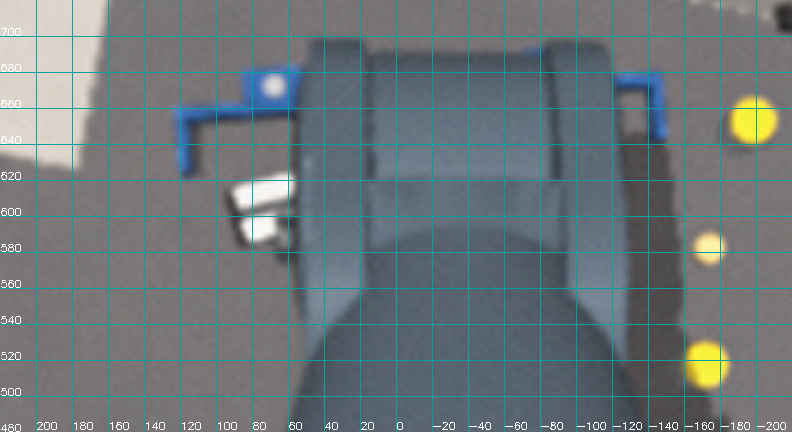

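View pics/w11.png

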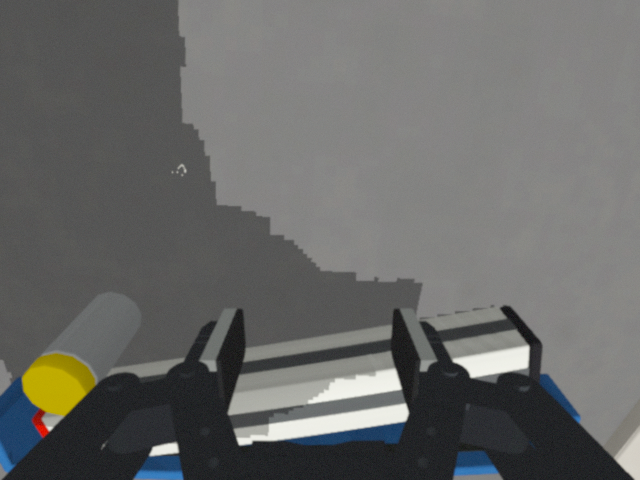

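Emit:
arm_command([
  [0.3,0,0,0.2,0],
  [0.3,0,0,0.2,0],
  [0.3,0,0,0.2,0],
  [0.3,0,0,0.2,0],
  [0.3,0,0,0.15,0],
  [0.3,0,0,0,0],
])

```text
t: 28.95
position: [616.3, 4.1, 15.7]
ee_rot: [12.3, 85.4, 16.6]
contact_force: [-0.1, 0.4, 0.3]
gripper_width: 0.701
```

```bash
python3 look.py 12
```

```text
28.95 [-0.1  0.4  0.3] 0.7013129213207547 [ -0.  28. -13.  45.   1.  -5.] {'jaw': np.float64(94.3), 'turn_units': np.float64(0.0010083973220839464), 'shift_units_after_turn': array([ 0.31, -0.2 ,  0.14]), 'posd': array([-45.,  20.]), 'z': np.float64(15.7)}
comp [65. 64.] [658. 198.]
comp [33. 31.] [635.  75.]
```

View pics/t12.png

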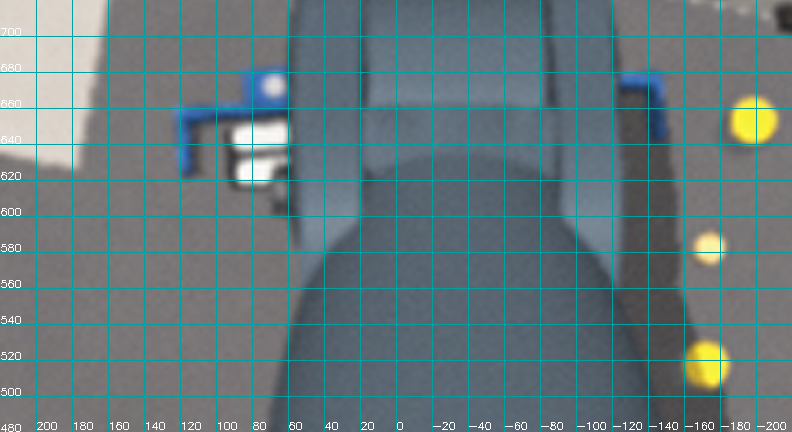

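View pics/w12.png

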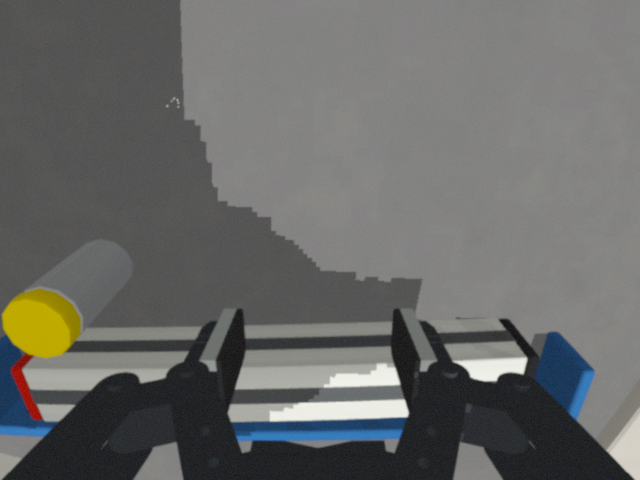

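Emit:
arm_command([
  [0.3,0,0,0.12,0],
  [0.3,0,0,0.12,0],
  [0.3,0,0,0.1,0],
])

```text
t: 29.35
position: [623.5, 4.6, 16.2]
ee_rot: [12.6, 85.5, 16.9]
contact_force: [-2.5, 0.0, 0.1]
gripper_width: 0.705
```

Emit:
arm_command([
  [0.3,0,0,0.1,0],
  [0.3,0,0,0.1,0],
])

```text
t: 29.55
position: [624.1, 4.6, 15.6]
ee_rot: [14.1, 86.0, 18.4]
contact_force: [-13.9, -2.1, 12.0]
gripper_width: 0.704
```

Contact force rose to 14 N with motion stopped, so the rail is against the fence. Backing away to inspect.

Emit:
arm_command([
  [0.3,0,0,0,0],
  [0.3,0,0,-0.5,0],
  [0.3,0,0,-1,0],
  [0.3,-0.8,0,-1,0],
  [0.3,-1,0,-1,0],
  [0.3,-1,0,-1,0],
  [0.3,-1,0,-1,0],
  [0.3,-1,0,-1,0],
  [0.3,0,0,-1,0],
  [0.3,0,0,-1,0],
  [0.3,0,0,0,0],
])

```text
t: 30.65
position: [403.9, -14.2, 126.0]
ee_rot: [10.7, 85.2, 15.0]
contact_force: [0.8, -0.5, -1.2]
gripper_width: 0.702
```

```bash
sed -i 's/x0=480/x0=540,y0=-180,y1=160,s=2.3/' look.py; python3 look.py 13; python3 - <<'E'
from h import *
from plant import *
p,d=grab_frame("top");c=camera_info("top")
im=rectify(c,p,470,720,-160,170,30,4)
hsv=cv2.cvtColor(im,cv2.COLOR_RGB2HSV).astype(int)
m=(hsv[...,0]>100)&(hsv[...,0]<128)&(hsv[...,1]>110);w=(hsv[...,1]<45)&(hsv[...,2]>150)
for y in range(90,-115,-20):
    j=int((170-y)*4);r=np.where(m[:,j])[0];q=np.where(w[180:480,j])[0]+180
    print(y,"fence back/front",720-r.min()/4,720-r.max()/4,"rail top back edge",720-q[q>r.max()-4].min()/4 if len(q) else None)
E
```

```text
30.65 [ 0.8 -0.5 -1.2] 0.7016846359353943 [ -3.   2. -31.  52.   1.  -7.] {'jaw': np.float64(94.3), 'turn_units': np.float64(-0.0037027745050390117), 'shift_units_after_turn': array([ 5.41, -0.18,  8.27]), 'posd': array([-258.2,   17.7]), 'z': np.float64(126.0)}
comp [65. 63.] [658. 198.]
comp [ 52. 209.] [659. -14.]
90 fence back/front 662.25 659.25 rail top back edge 657.0
70 fence back/front 665.5 660.75 rail top back edge 658.75
50 fence back/front 670.0 662.5 rail top back edge 660.25
30 fence back/front 666.5 664.75 rail top back edge 662.25
10 fence back/front 668.25 665.75 rail top back edge 663.25
-10 fence back/front 669.5 667.0 rail top back edge 664.75
-30 fence back/front 671.25 668.75 rail top back edge 666.5
-50 fence back/front 672.5 670.5 rail top back edge 668.25
-70 fence back/front 675.25 671.25 rail top back edge 669.25
-90 fence back/front 693.0 672.75 rail top back edge 670.75
-110 fence back/front 677.0 674.75 rail top back edge 672.5
```

View pics/t13.png

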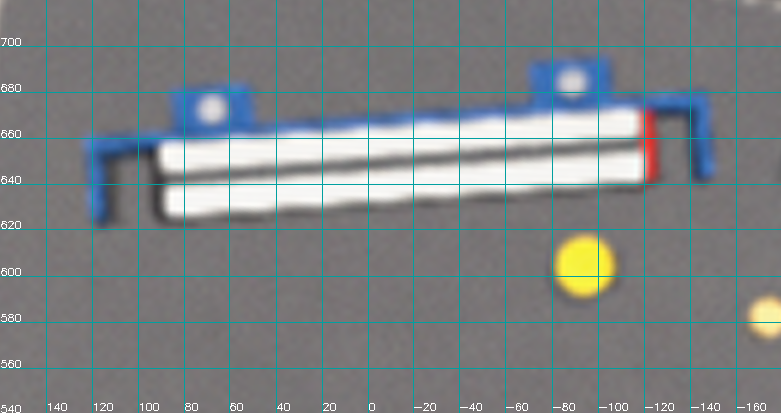

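View pics/w13.png

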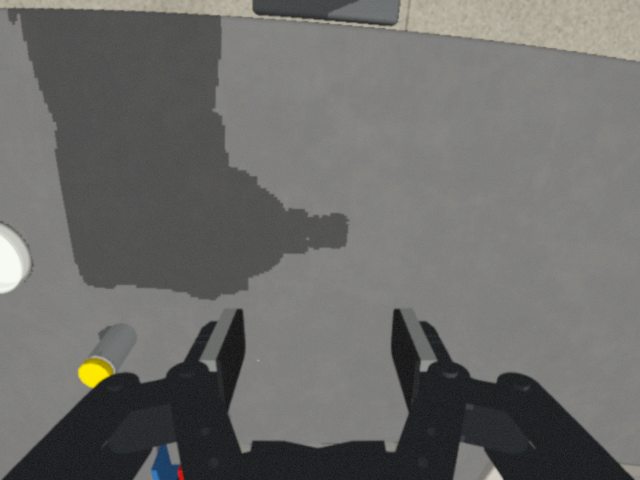

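The rail sits flush: fence back to rail back edge is 4.5–5.3 mm along the whole length, against a 6 mm fence wall. Now checking the bystanders against the first frame.

```bash
python3 - <<'E'
from h import *
from plant import *
import pickle
D=pickle.load(open("f0.pkl","rb"))
for n in("top","scene"):
    p,_=grab_frame(n);df=np.abs(p.astype(int)-D[n][0]).max(-1)
    m=cv2.morphologyEx((df>45).astype('u1'),cv2.MORPH_OPEN,np.ones((2,2),'u1'))
    k,l,st,ce=cv2.connectedComponentsWithStats(m);print(n,[(st[i].tolist()) for i in range(1,k) if st[i,4]>6])
s=read_state();print(s['t'],s['qd'].round(2),s['contact_force'].round(1))
E
```

```text
top [[313, 208, 83, 19, 854], [276, 261, 83, 18, 873], [338, 302, 83, 57, 1611], [331, 313, 6, 6, 29], [340, 356, 93, 124, 7534], [267, 359, 92, 121, 2579], [360, 377, 27, 18, 422], [570, 407, 70, 60, 2342], [433, 467, 19, 13, 125]]
scene [[11, 0, 153, 280, 26188], [99, 0, 5, 4, 12], [165, 0, 123, 293, 19847], [282, 0, 66, 171, 7672], [484, 0, 156, 325, 25638], [109, 3, 6, 9, 24], [97, 4, 5, 3, 11], [114, 12, 4, 4, 11], [255, 72, 11, 12, 62], [127, 84, 3, 3, 9], [141, 89, 4, 8, 27], [212, 90, 3, 3, 8], [178, 95, 6, 13, 50], [242, 99, 4, 2, 8], [32, 117, 23, 16, 130], [90, 120, 5, 3, 14], [39, 133, 13, 4, 38], [53, 135, 3, 3, 9], [94, 137, 3, 3, 7], [43, 141, 7, 6, 29], [92, 143, 4, 5, 12], [259, 147, 4, 3, 10], [252, 166, 8, 4, 21], [294, 171, 6, 5, 22], [323, 171, 9, 6, 33], [298, 176, 16, 6, 48], [311, 176, 13, 4, 31], [283, 183, 122, 88, 3179], [169, 240, 8, 5, 30], [260, 252, 83, 33, 679], [53, 267, 70, 71, 3019], [189, 288, 35, 26, 197], [208, 294, 26, 26, 115], [231, 295, 27, 30, 477], [501, 296, 5, 5, 20], [310, 300, 6, 3, 15], [344, 301, 3, 5, 12], [317, 302, 13, 8, 55], [332, 303, 3, 3, 7], [338, 302, 4, 3, 10], [504, 303, 2, 5, 10], [150, 306, 17, 5, 35], [177, 308, 3, 3, 7], [316, 308, 76, 45, 1421], [375, 308, 5, 6, 22], [170, 311, 4, 3, 8], [367, 310, 6, 7, 30], [135, 314, 29, 8, 80], [391, 314, 6, 5, 19], [130, 316, 4, 2, 8], [357, 316, 4, 3, 8], [499, 317, 5, 2, 10], [211, 324, 45, 55, 982], [161, 329, 18, 13, 128], [362, 331, 3, 3, 8], [104, 341, 79, 69, 1793], [368, 350, 5, 4, 13], [377, 358, 31, 13, 180], [237, 388, 77, 78, 2141], [152, 444, 4, 7, 19], [183, 445, 35, 14, 304], [163, 449, 9, 7, 49], [208, 461, 28, 7, 129]]
30.9 [ 0.09  0.37 -0.19  0.2  -0.08  0.02] [0.3 0.6 0.3]
```

The top view differs only at the rail's old and new places, plus the arm and its shadow. No bystander moved.

```bash
python3 -c "
from plant import *
print(hand_in())"
```

```text
the job is handed in; nothing more can be done
None
```

The rail is parked in the blue dock, flat against the back fence, and the job was handed in at about 31 s of the 64 s allowed.

**How it went:** I used only fingertip pushes and never gripped or lifted the rail.
1. I turned the rail about 24° by pushing on its red half, then nudged it forward a few millimetres.
2. I pushed it lengthwise from the black end until the red end sat behind the leftmost yellow-topped post, with the black end still out in front of the dock.
3. I swung the black end in with both fingertips on the front face until the rail met the fence. The contact force rose to 14 N and the motion stopped there.

**Last checks:**
- **Fit:** the distance from the fence's back edge to the rail's back edge is 4.5–5.3 mm along the whole length. The fence is 6 mm thick, so no gap shows within the measuring error.
- **Position:** both rail ends lie inside the dock's cheeks.
- **Bystanders:** compared with the first frame, the top view shows changes only at the rail, the arm and the arm's shadow. I did not use the scene camera for this, as the arm fills too much of that view.
- **Robot:** the arm is clear and touching nothing.

**What went wrong:** midway, joint 6 ran into its range limit while turning in free air, which tilted the tool about 13°. I took most of the tilt out at the opposite limit, which cost about 7 s. About 4–5° of tilt remained and did not affect the pushes. Joint 6 stopped at its limits both times and did not read past them.

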